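# Poise the stamp in the window of the stamping template

## Robot

A 6-joint arm with a two-finger parallel gripper is mounted at the origin on a cart in front of the work surface, level with it; the furniture and walls round the work are solid. World frame = base frame: x ahead of the robot, y to its left, z up, the work surface at z = 0. Lengths are in m, angles in rad, forces in N, time in s.
With the tool pointing down it reaches from about 0.35 to 0.85 m from the base axis. Payload 8.1 kg.
Tool frame: the origin (TCP) lies midway between the tips of the shut fingers; the grasp point (between the pads) lies 19 mm behind it; z points along the fingers, y is the line along which they close (so a half turn about z gives the same grasp; the last joint's range is limited). The gripper opens to 85 mm and grips with 20 to 120 N. Pads are 22 mm wide; open, the fingers measure 114 mm over their backs; the gripper's body (76 mm by 85 mm) begins 54 mm behind the grasp point. The pads swing forward as they close: fully open they stand 13 mm farther back than shut.
Start: joints at [-1.243, 0.13, 1.488, -0, 1.523, -0.085], TCP at [0.241, -0.55, 0.231] pointing down, gripper open.
Joint ranges: [-2.96, 2.96], [-0.89, 2.26], [0.02, 2.5], [-1.34, 4.48], [0, 2.73], [-2.66, 2.66]. Speed limits (rad/s): [2.39, 2.39, 2.79, 3.14, 3.14, 3.14].

## Interface

Orientations are given as [roll, pitch, yaw] about the fixed x, y, z axes, in that order (R = Rz(yaw) Ry(pitch) Rx(roll)).
In Python, from rig import monitor, eyes, bot gives the robot as it stands.
- The arm moves only by the tool step_hand, called after "Call:" in YAML: its name, and indented under it one key for each argument. Schema: {"type":"object","properties":{"segments":{"type":"array","items":{"type":"object","properties":{"dx":{"type":"number"},"dy":{"type":"number"},"dz":{"type":"number"},"wx":{"type":"number"},"wy":{"type":"number"},"wz":{"type":"number"}},"additionalProperties":false},"minItems":1,"maxItems":10},"finger_gap":{"type":"number"},"force":{"type":"number"},"only":{"type":"string"},"quiet":{"type":"boolean"},"lines":{"type":"string"}},"required":["segments"],"additionalProperties":false}. segments is a list of rows, 1 to 10 of them, each an object with the fields dx, dy, dz (the shift in a scale on which 1.0 is 75 cm), wx, wy, wz (a rotation vector in parts of the range, where 1.0 means pi rad); a field left out counts as zero; each row is the pose to reach, as a shift and turn from the pose commanded when the call began, along the tool's axes at that moment; what a row does not reach only later rows make up. A row lasts 1/10 s, in which the tool goes at most 0.05 m and 0.15 rad, less where a joint would pass 70% of its speed; a pose out of reach is approached as far as the arm can. finger_gap is the finger opening in m, set as the call begins (left out keeps the last). The fingers move at their own pace and stop on an object; force is the grip in N (left out, the last holds). Time passes only in rows, so rows that do not move let the fingers close. The tool returns the time, the measured TCP pose, the force, the opening and the grip force at its end. only (a regular expression) keeps the lines of the reply that match it, lines (a string "A,B") keeps lines A to B, and quiet returns only ok. Shift and turn numbers lie between -1 and 1, and a call with a number outside is refused. Input that does not fit is refused with a message, and nothing moves.
- monitor.get_obs(): the state, without advancing time (a new reading comes with each control period).
- eyes.snapshot(name): name is "scene" or "top"; returns a dict with "img" (384x512x3 uint8, red, green, blue), "z_map" (384x512 float32, m along the optical axis (not along the pixel's ray), 0 where there is no reading), "fx", "fy", "cx", "cy" (pixels), "k1" (the pictures are not rectified: a ray, as slopes to the right and down, at radius r is drawn at 1 + k1 r^2 times it, then the intrinsics apply), "extrinsics" (4x4, takes a point from world to camera coordinates). Camera axes: x right, y down, z forward; pixel columns grow to the right and rows downward; lengths in m; the calibration is good to about 2 mm. A picture is of the moment at which its call begins.
- bot.close_job(): hands the job in; it is judged then, once.
The state is a dict: "time_s": time; "joints": joint angles; "joint_vel": joint speeds; "joint_efforts": joint torques, N m; "ee_pos": TCP position; "eef_rot": TCP orientation; "ft_force": force on the tool from outside, world axes, zero at the start; "ft_torque": the same for the moment, N m; "opening": finger opening in m; "gripper_force": force on a finger pad.
Only numpy, scipy, OpenCV 4.12 (cv2) and the standard library are available. Lean on these libraries where they do the work, as an engineer would, in place of code of your own. Each camera call takes 0.05 s, during which the arm holds its last target. There are 200 camera calls.

## Task

The ink bottle has been left standing on the card in the stamping jig: put it back upright on the bare floor of the ink tray beside the pad, then swing the hinged metal template fully down over the card. Take the wooden stamp off the ink pad, carry it over the things standing in between and lower it into the template's window, centred and square (either way round), so that it hovers a few millimetres above the card without touching card or template. The card must stay unmarked, so the stamp never touches it, and nothing else gets knocked about; finish while still holding the stamp there, so that its position can be checked before it is pressed.

Things in the scene. Friction and masses are not known exactly. Their poses are not given: they have to be found in the camera images.
- jig: Stamping jig, fixed: plywood board 200 (x) x 220 (y) x 15 mm, origin at the centre of its underside. The card is fixed on it, centred, its top 18 mm above the origin, against two thin brass strips. The template, an aluminium plate 152 x 190 x 9 mm with a window, is hinged along the far (+x) edge: hinge line along y at x = +80, z = +21 mm of the jig's frame.
- card_target (a point): Middle of the thin printed outline (28 x 64 mm, long side along y) on the card's top face, at (0, 0, 18) mm of the jig's frame, same axes as the jig. With the template down, its window is 36 mm (x) x 72 mm (y), centred over this point, and the plate fills 3 to 12 mm above the card (its pull tab 12 to 15 mm).
- template (a joint): Angle of the template, rad: 0 = fully down on its rubber rests, 1.57 = upright, 1.95 = swung back as far as it goes. It starts a little past upright. The stiff hinge holds it wherever it is left; swinging it takes 0.3 N m of friction plus or minus the weight of the plate (300 g): 1 to 6 N near the front edge.
- template_edge (a point): Middle of the template's front edge, half-way through its thickness; moves with it. At angle a, underside points at distance d from the hinge lie at x = 80 - d cos a, z = 21 + d sin a (mm, jig's frame). Plate: d = 8 to 160 mm, window 62 to 98 mm, steel tab 56 mm wide to 176 mm. Its outer face (top when down, back when upright) is 9 mm off the underside, the tab's 12 mm.
- ink_tray: Shallow open steel tray, fixed, 150 (x) x 210 (y) mm, rim 12 mm high, walls and floor 3 mm thick; origin at the centre of its underside. The closed ink pad (104 (x) x 66 (y) x 18 mm) is fixed on its floor, centred at y = -60 mm of the tray's frame, top 21 mm above the origin. The floor from y = -27 to +102 mm is bare: the bottle belongs there.
- ink_bottle: Small brown dropper bottle with black cap, 33 mm diameter, 102 mm tall: body from the base to 62 mm, then neck 24 mm in diameter to 77 mm, then the thin tip; about 70 g. Origin at the centre of its base, z up. It starts standing on the card.
- stamp: Wooden hand stamp, 60 g: base plate 25 (x) x 60 (y) x 22 mm, above it a round turned handle about 24 mm in diameter up to 75 mm. Origin at the centre of its underside (the stamping face), z up, y along the base's long side. It starts standing upright on the ink pad. Either way round is right.
- carton: Bystander: small printed carton 75 (x) x 104 (y) x 48 mm, origin at the middle of its underside.
- white_tin: Bystander: white tin with lid, 69 mm diameter, 71 mm tall, origin at the middle of its underside.
- duct_tape: Bystander: grey roll of tape lying flat, 97 mm diameter, 48 mm tall, origin at the middle of its underside.
- card: The white card on the jig (part of the jig, fixed), 105 x 150 x 3 mm; origin at the middle of its underside, 15 mm above the jig's origin, same axes.
There are look-alikes about, which are no part of the job. What is shaped like the stamp but blue or green is not meant.

How it is judged:
On the way, in this order (a step that is already met when the one before it is completed fails the run):
1. the ink bottle stands upright on the tray's floor, let go (x of ink_bottle in the frame of ink_tray between -0.064 and 0.064 m and y of ink_bottle in the frame of ink_tray between -0.094 and 0.094 m and z of ink_bottle in the frame of ink_tray below 0.009 m and angle between ink_bottle's own z axis and vertical below 0.1 rad and contact force between ink_bottle and the fingers below 0.05 N and linear speed of ink_bottle below 0.02 m/s), for 0.3 s.
2. the template is fully down (value of joint template below 0.05 rad), for 0.2 s.
At the end, for the whole second after the job is handed in: Bottle upright and free on the tray floor; template down within 0.05 rad; stamp held by the fingers only, at rest, 1.5 to 10 mm above the card, within 5 mm of the outline's middle and 0.1 rad of square, upright within 0.07 rad, touching neither card nor jig; bystanders within 20 mm (all of step 1 and value of joint template below 0.05 rad and horizontal distance between stamp and card_target below 0.005 m and angle between the y axis of stamp and the y axis of card_target, either way round below 0.1 rad and angle between stamp's own z axis and vertical below 0.07 rad and z of stamp in the frame of card_target between 0.0015 and 0.01 m and contact force between stamp and the fingers above 0.5 N and contact force between stamp and jig below 0.05 N and linear speed of stamp below 0.02 m/s and distance of each of carton, white_tin, duct_tape from where it was at the start of the episode below 0.02 m); the arm keeps its last pose, push and grip.
It fails at once if the stamp touches the card (contact force between stamp and card above 0.15 N).
It fails at once if the ink bottle is tipped over (angle between ink_bottle's own z axis and vertical above 0.6 rad).
It fails at once if the ink bottle is dropped (contact force between ink_bottle and the fingers below 0.01 N and linear speed of ink_bottle above 0.6 m/s).
It fails at once if a bystander is pushed away (distance of any of carton, white_tin, duct_tape from where it was at the start of the episode above 0.03 m).
It also fails if it takes over 72 s, if anything falls off the work surface, if the arm or the gripper's body presses on something with over 40 N, if the wrist force passes 120 N, or if a joint passes its speed limit or range.

## Working session

There is one attempt and no reset: what is moved stays moved. The work goes in short steps, Python scripts to look and compute and a tool call to move; the robot and the scene stay as the last step left them, time stands still between calls to the robot, and variables do not carry over. Pictures are saved under pics/ and viewed, at most 11 in all, crops included, and the job is handed in when it is done.

```bash
ls; mkdir -p pics; python3 - <<'E'
from rig import monitor, eyes, bot
import cv2,numpy as np
o=monitor.get_obs();print({k:np.round(v,3).tolist() for k,v in o.items()})
for n in("scene","top"):
    s=eyes.snapshot(n);cv2.imwrite(f"pics/{n}0.png",s["img"][:,:,::-1]);np.savez(f"{n}0.npz",**s)
    print(n,[s[k] for k in("fx","fy","cx","cy","k1")],np.round(s["extrinsics"],3).tolist())
E
```

```text
pics
{'time_s': 0.0, 'joints': [-1.243, 0.131, 1.489, -0.0, 1.523, -0.085], 'joint_vel': [0.0, 0.0, -0.0, -0.002, -0.001, -0.001], 'joint_efforts': [0.0, -56.939, -50.055, -0.0, 0.014, -0.0], 'ee_pos': [0.241, -0.549, 0.23], 'eef_rot': [-3.14, -0.0, 0.413], 'ft_force': [-0.208, 0.174, 0.745], 'ft_torque': [-0.02, -0.023, -0.031], 'gripper_force': 0.0, 'opening': 0.086}
scene [373.7908273089748, 373.7908273089748, 254.27508156903409, 196.38448408813622, 0.033563519631031345] [[-0.898, -0.44, 0.006, 0.488], [-0.25, 0.498, -0.83, 0.201], [0.362, -0.747, -0.557, 0.752], [0.0, 0.0, 0.0, 1.0]]
top [476.33784105929936, 476.33784105929936, 258.2627868382319, 196.76978070950764, -0.170474239243064] [[0.018, -1.0, 0.016, -0.032], [-0.996, -0.02, -0.087, 0.551], [0.088, -0.014, -0.996, 1.267], [0.0, 0.0, 0.0, 1.0]]
```

```bash
python3 -c "
import cv2,numpy as np
" ; ls pics
```

```text
scene0.png
top0.png
```

View pics/scene0.png

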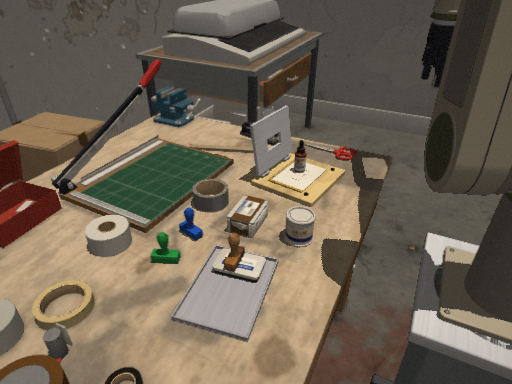

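View pics/top0.png

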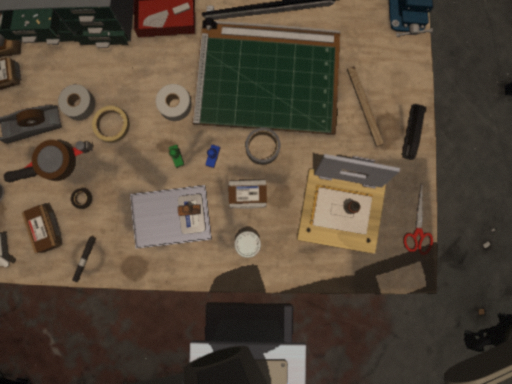

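The brown wooden stamp is at top (187,210) / scene (233,258), standing on the pad in the tray. The blue one (top 213,155) and the green one (176,155) are look-alikes. The bottle is on the card at top (351,206), the template is upright at (355,168), and the carton (248,193), tin (247,242) and tape (263,146) stand in between.

```bash
cat > h.py <<'E'
import numpy as np,cv2
def K(s): return np.array([[s["fx"],0,s["cx"]],[0,s["fy"],s["cy"]],[0,0,1.]]).astype(float),np.array([float(s["k1"]),0,0,0])
def slopes(s,px):
    k,d=K(s);return cv2.undistortPoints(np.array(px,float).reshape(-1,1,2),k,d).reshape(-1,2)
def plane(s,px,z):
    E=np.array(s["extrinsics"]);R,t=E[:3,:3],E[:3,3];c=-R.T@t
    u=slopes(s,px);w=np.c_[u,np.ones(len(u))]@R
    return c+w*((z-c[2])/w[:,2])[:,None]
def cloud(s):
    z=s["z_map"];v,u=np.mgrid[:384,:512];sl=slopes(s,np.c_[u.ravel(),v.ravel()])
    E=np.array(s["extrinsics"]);P=np.c_[sl,np.ones(len(sl))]*z.reshape(-1,1)
    return ((P-E[:3,3])@E[:3,:3]).reshape(384,512,3)
def proj(s,P):
    k,d=K(s);E=np.array(s["extrinsics"]);return cv2.projectPoints(np.array(P,float).reshape(-1,1,3),cv2.Rodrigues(E[:3,:3])[0],E[:3,3],k,d)[0].reshape(-1,2)
E
python3 - <<'E'
import numpy as np,cv2
from h import *
T=dict(np.load("top0.npz"));S=dict(np.load("scene0.npz"))
cT,cS=cloud(T),cloud(S)
hsv=cv2.cvtColor(T["img"],cv2.COLOR_RGB2HSV)
for n,(u,v) in dict(bottle=(351,206),card=(335,212),pad=(190,222),tray=(150,215),stamp=(187,210),carton=(248,185),tin=(247,242),tape=(263,132),jig=(306,240),table=(285,220)).items():
    print(n,np.round(cT[v,u],3),hsv[v,u])
# components by cloud
for nm,c in(("T",cT),("S",cS)):
    for n,(x0,x1,y0,y1,z0,z1) in dict(bottle=(.3,.6,-.35,-.15,.075,.15)).items():pass
def reg(c,m,n):
    P=c[m];print(n,m.sum(),np.round(P.min(0),3),np.round(P.max(0),3),np.round(np.median(P,0),3))
for c,im in((cT,T),(cS,S)):
    x,y,z=c[...,0],c[...,1],c[...,2];ok=im["z_map"]>0
    b=cT[206,351];reg(c,ok&(abs(x-b[0])<.035)&(abs(y-b[1])<.035)&(z>.03),"bottle")
    st=cT[210,187];reg(c,ok&(abs(x-st[0])<.035)&(abs(y-st[1])<.04)&(z>.055),"stamp handle")
    reg(c,ok&(abs(x-st[0])<.05)&(abs(y-st[1])<.05)&(z>.035)&(z<.048),"stamp base top")
    t=cT[242,247];reg(c,ok&(abs(x-t[0])<.05)&(abs(y-t[1])<.05)&(z>.06),"tin")
def rect(m,z,n):
    cs,_=cv2.findContours(m.astype(np.uint8),cv2.RETR_EXTERNAL,cv2.CHAIN_APPROX_NONE);c=max(cs,key=cv2.contourArea)
    W=plane(T,c.reshape(-1,2),z)[:,:2].astype(np.float32);r=cv2.minAreaRect(W*1000);print(n,np.round(r[0],1),np.round(r[1],1),round(r[2],2))
v,u=np.mgrid[:384,:512]
x,y,z=cT[...,0],cT[...,1],cT[...,2]
H,Sa,V=[hsv[...,i] for i in range(3)]
box=lambda a,b,c,d:(u>a)&(u<b)&(v>c)&(v<d)
rect(box(290,400,175,260)&(Sa<60)&(V>110),.018,"card?")
rect(box(290,400,165,260)&(H>18)&(H<32)&(Sa>110),.015,"jig?")
rect(box(290,400,165,260)&(z>.009)&(z<.022),.015,"jig z")
rect(box(120,220,175,260)&(Sa<60)&(V>70),.010,"tray?")
rect(box(120,220,175,260)&(z>.0145)&(z<.03)&(u>170),.021,"pad z")
rect(box(220,275,170,215)&(z>.035),.048,"carton")
a=cv2.resize(T["img"][120:270,120:420],None,fx=2.66,fy=2.66,interpolation=cv2.INTER_CUBIC)
b=cv2.resize(S["img"][130:280,140:370],None,fx=3.4,fy=3.4,interpolation=cv2.INTER_CUBIC)
cv2.imwrite("pics/ct.png",a[:,:,::-1]);cv2.imwrite("pics/cs.png",b[:,:,::-1])
E
```

```text
bottle [ 0.526 -0.261  0.095] [ 16 101  48]
card [ 0.514 -0.232  0.02 ] [ 16  61 181]
pad [0.48  0.162 0.021] [137  14 128]
tray [0.497 0.277 0.   ] [  5  23 143]
stamp [0.508 0.161 0.096] [ 13 146 101]
carton [0.581 0.006 0.047] [ 13  51 115]
tin [0.429 0.006 0.072] [ 20  32 184]
tape [ 0.731 -0.032  0.024] [ 16 123  62]
jig [ 0.437 -0.154  0.016] [ 18 131 170]
table [ 0.491 -0.097  0.002] [ 15 101 136]
bottle 169 [ 0.51  -0.286  0.03 ] [ 0.543 -0.255  0.122] [ 0.524 -0.266  0.081]
stamp handle 71 [0.5   0.153 0.078] [0.524 0.175 0.099] [0.513 0.164 0.092]
stamp base top 142 [0.497 0.134 0.035] [0.527 0.196 0.048] [0.51  0.155 0.042]
tin 556 [ 0.39  -0.028  0.063] [0.458 0.037 0.077] [0.424 0.005 0.07 ]
bottle 260 [ 0.507 -0.278  0.03 ] [ 0.541 -0.251  0.118] [ 0.521 -0.261  0.068]
stamp handle 167 [0.497 0.159 0.055] [0.519 0.179 0.096] [0.506 0.172 0.084]
stamp base top 213 [0.493 0.137 0.035] [0.521 0.197 0.048] [0.504 0.177 0.041]
tin 483 [ 0.388 -0.027  0.06 ] [0.456 0.042 0.072] [0.42  0.01  0.068]
card? [ 524.2 -221.4] [82.8 98.8] 81.53
jig? [ 451.9 -240.8] [217.1  64.2] 81.14
jig z [ 517.9 -252.2] [221.  199.7] 80.13
tray? [494.2 219.1] [152.9 212.9] 7.59
pad z [503.1 159.5] [104.2  67. ] 7.85
carton [556.4   8.6] [ 74.9 101.3] 1.16
```

View pics/ct.png

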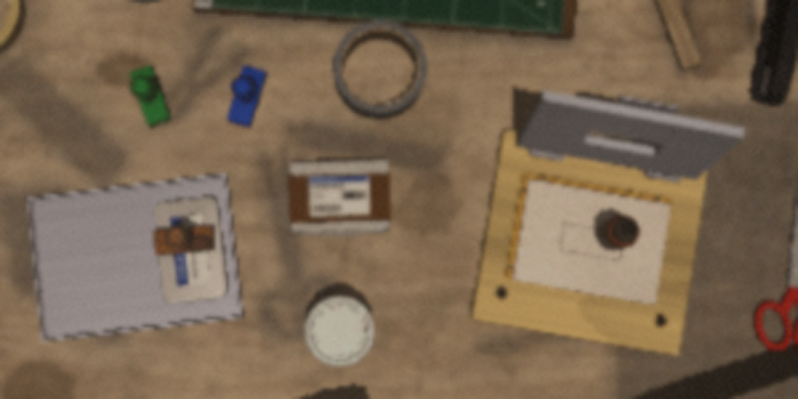

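View pics/cs.png

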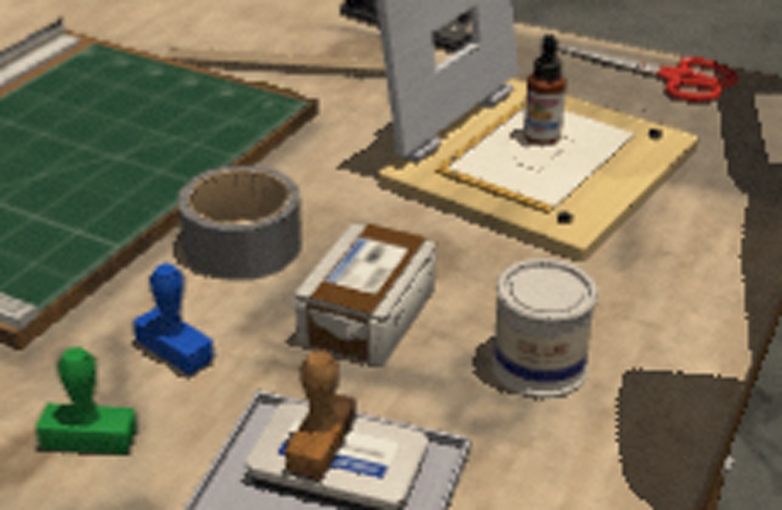

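The crops confirm the choice: the wooden brown stamp on the pad (ct 187,238; cs 322,410) fits. The green stamp (ct 150,95) and the blue one (ct 247,95) don't. Sizes check out: jig 221x200 mm, yaw about -9.5°; tray 153x213 mm, yaw 7.6°; pad 104x67 mm where the tray predicts it. The bottle is near (0.525, -0.269). I'll go above it now.

Careful with the scale: shifts go in shares of 75 cm and turns go in shares of pi rad. That gives: 0.373 m / 0.75 = 0.4973, 0.15 m / 0.75 = 0.2, 0.578 rad / 3.1416 = 0.184.

```bash
cat > d.py <<'E'
import sys,numpy as np
from scipy.spatial.transform import Rotation as Ro
from rig import monitor
# usage: d.py x y z yaw : tool-frame delta from measured pose to the pointing-down pose
x,y,z,w=map(float,sys.argv[1:5]);p=float(sys.argv[5]) if len(sys.argv)>5 else 0
o=monitor.get_obs();R=Ro.from_euler("xyz",o["eef_rot"])
T=Ro.from_euler("z",w)*Ro.from_euler("y",p)*Ro.from_euler("x",np.pi)
print(np.round(R.inv().apply(np.array([x,y,z])-o["ee_pos"]),4),np.round((R.inv()*T).as_rotvec(),3))
E
```

Call:
step_hand:
  segments:
    - {"dx":0.04,"dy":-0.0133,"wz":0.0159}
    - {"dx":0.0933,"dy":-0.036,"wz":0.0382}
    - {"dx":0.1467,"dy":-0.056,"wz":0.0637}
    - {"dx":0.2,"dy":-0.0773,"wz":0.0828}
    - {"dx":0.2533,"dy":-0.0973,"wz":0.1019}
    - {"dx":0.3067,"dy":-0.12,"wz":0.1273}
    - {"dx":0.36,"dy":-0.1387,"wz":0.1464}
    - {"dx":0.4133,"dy":-0.16,"wz":0.1655}
    - {"dx":0.4667,"dy":-0.18,"wz":0.1783}
    - {"dx":0.4973,"dy":-0.1907,"wz":0.184}
  finger_gap: 0.085
  force: 40

```text
time_s: 1.1
ee_pos: [0.5266, -0.2662, 0.2307]
eef_rot: [-3.141, 0.0, -0.165]
ft_force: [0.3, -0.8, -0.5]
opening: 0.0848
gripper_force: 0.0
```

Call:
step_hand:
  segments:
    - {}
    - {}

```text
time_s: 1.3
ee_pos: [0.5249, -0.2685, 0.2307]
eef_rot: [-3.141, 0.001, -0.163]
ft_force: [-0.3, 0.2, -0.4]
opening: 0.085
gripper_force: 0.0
```

```bash
python3 d.py .525 -.269 .054 -.165
python3 - <<'E'
from rig import eyes,monitor
import numpy as np
s=eyes.snapshot("scene");np.savez("s1.npz",**s)
E
```

```text
[0.0004 0.0005 0.1767] [-0.     0.001  0.002]
```

To row units: 0.176 m / 0.75 = 0.2347, 0.17 m / 0.75 = 0.2267.

Call:
step_hand:
  segments:
    - {"dz":0.04}
    - {"dz":0.0867}
    - {"dz":0.1333}
    - {"dz":0.1667}
    - {"dz":0.1933}
    - {"dz":0.2133}
    - {"dz":0.2267}
    - {"dz":0.2347}
    - {"dz":0.2347}

```text
time_s: 2.25
ee_pos: [0.5248, -0.2692, 0.055]
eef_rot: [-3.141, 0.0, -0.166]
ft_force: [-0.1, 0.1, 0.1]
opening: 0.0849
gripper_force: 0.0
```

Call:
step_hand:
  segments:
    - {}
    - {}
    - {}
    - {}
    - {}
    - {}
    - {}
    - {}
  finger_gap: 0.02
  force: 40

```text
time_s: 3.05
ee_pos: [0.5256, -0.2693, 0.0561]
eef_rot: [3.141, -0.001, -0.165]
ft_force: [-0.7, 0.3, 5.6]
opening: 0.0313
gripper_force: 39.5
```

```bash
python3 - <<'E'
from rig import eyes
import cv2,numpy as np
s=eyes.snapshot("scene");cv2.imwrite("pics/g1.png",cv2.resize(s["img"][80:220,200:400],None,fx=4,fy=4,interpolation=cv2.INTER_CUBIC)[:,:,::-1])
E
```

```text
(no output)
```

View pics/g1.png

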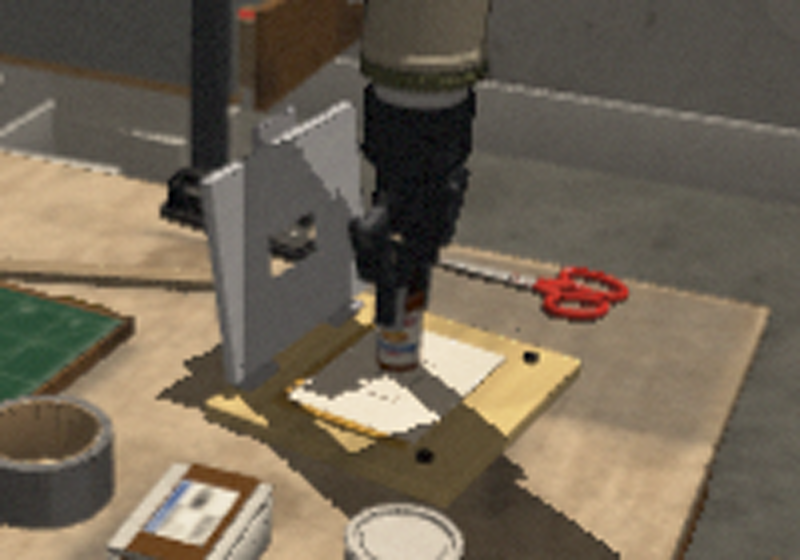

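Grip holds at 31 mm opening around the body, clear of the template. Now I'll lift it and carry it over to the tray.

To row units: -0.15 m / 0.75 = -0.2, -0.145 m / 0.75 = -0.1933.

Call:
step_hand:
  segments:
    - {"dz":-0.0133}
    - {"dz":-0.0333}
    - {"dz":-0.06}
    - {"dz":-0.0933}
    - {"dz":-0.1267}
    - {"dz":-0.16}
    - {"dz":-0.18}
    - {"dz":-0.1933}
    - {"dz":-0.2}

```text
time_s: 4.0
ee_pos: [0.5252, -0.2691, 0.2063]
eef_rot: [3.141, -0.001, -0.165]
ft_force: [-0.0, -0.2, 0.6]
opening: 0.0311
gripper_force: 39.7
```

Call:
step_hand:
  segments:
    - {"dx":-0.004,"dy":-0.0133}
    - {"dx":-0.0107,"dy":-0.04}
    - {"dx":-0.0187,"dy":-0.08}
    - {"dx":-0.0293,"dy":-0.12}
    - {"dx":-0.0387,"dy":-0.16}
    - {"dx":-0.048,"dy":-0.2}
    - {"dx":-0.0573,"dy":-0.24}
    - {"dx":-0.0667,"dy":-0.28}
    - {"dx":-0.076,"dy":-0.32}
    - {"dx":-0.0853,"dy":-0.36}

```text
time_s: 5.0
ee_pos: [0.5045, 0.0106, 0.2038]
eef_rot: [-3.141, 0.002, -0.164]
ft_force: [0.8, 0.2, 1.1]
opening: 0.0312
gripper_force: 39.7
```

Call:
step_hand:
  segments:
    - {"dx":-0.0093,"dy":-0.04}
    - {"dx":-0.0187,"dy":-0.08}
    - {"dx":-0.0293,"dy":-0.12}
    - {"dx":-0.0387,"dy":-0.16}
    - {"dx":-0.048,"dy":-0.2}
    - {"dx":-0.0573,"dy":-0.24}
    - {"dx":-0.0667,"dy":-0.28}
    - {"dx":-0.0747,"dy":-0.3067}
    - {"dx":-0.08,"dy":-0.3267}
    - {"dx":-0.08,"dy":-0.3333}

```text
time_s: 6.0
ee_pos: [0.4866, 0.266, 0.2043]
eef_rot: [3.141, 0.002, -0.163]
ft_force: [0.1, -0.9, -1.1]
opening: 0.0313
gripper_force: 39.7
```

Call:
step_hand:
  segments:
    - {}
    - {}

```text
time_s: 6.2
ee_pos: [0.4882, 0.2637, 0.205]
eef_rot: [3.141, 0.0, -0.166]
ft_force: [1.2, -1.0, -1.1]
opening: 0.0309
gripper_force: 39.7
```

```bash
python3 d.py .488 .264 .0425 -.165
python3 - <<'E'
from rig import monitor;import numpy as np;print(np.round(monitor.get_obs()["joints"],2))
E
```

```text
[-0.0002 -0.0004  0.1625] [ 0.001  0.    -0.001]
[ 0.4   0.02  1.65 -0.    1.47  2.14]
```

To row units: 0.16 m / 0.75 = 0.2133, 0.156 m / 0.75 = 0.208.

Call:
step_hand:
  segments:
    - {"dz":0.0267}
    - {"dz":0.0667}
    - {"dz":0.1067}
    - {"dz":0.14}
    - {"dz":0.1667}
    - {"dz":0.1867}
    - {"dz":0.2}
    - {"dz":0.208}
    - {"dz":0.2133}
    - {"dz":0.2133}

```text
time_s: 7.2
ee_pos: [0.4885, 0.2644, 0.0455]
eef_rot: [-3.141, -0.0, -0.165]
ft_force: [0.5, 0.5, -0.6]
opening: 0.0312
gripper_force: 39.7
```

Call:
step_hand:
  segments:
    - {"dz":0.0013}
    - {"dz":0.0027}
    - {"dz":0.0027}

```text
time_s: 7.5
ee_pos: [0.4885, 0.2645, 0.0437]
eef_rot: [-3.141, -0.001, -0.165]
ft_force: [0.2, -0.1, -0.2]
opening: 0.031
gripper_force: 39.7
```

To row units: 0.001 m / 0.75 = 0.0013.

Call:
step_hand:
  segments:
    - {"dz":0.0013}
    - {"dz":0.0013}

```text
time_s: 7.7
ee_pos: [0.4882, 0.2644, 0.0423]
eef_rot: [-3.142, -0.0, -0.165]
ft_force: [0.5, -0.1, -0.7]
opening: 0.0312
gripper_force: 39.7
```

Call:
step_hand:
  segments:
    - {"dz":0.0013}
    - {"dz":0.0013}

```text
time_s: 7.9
ee_pos: [0.4883, 0.2644, 0.0413]
eef_rot: [-3.142, -0.0, -0.165]
ft_force: [0.3, -0.3, -0.0]
opening: 0.0312
gripper_force: 39.7
```

Call:
step_hand:
  segments:
    - {"dz":0.0013}
    - {"dz":0.0013}

```text
time_s: 8.1
ee_pos: [0.4888, 0.2644, 0.0411]
eef_rot: [-3.141, -0.001, -0.165]
ft_force: [-1.7, -1.8, 5.5]
opening: 0.0312
gripper_force: 40.3
```

Call:
step_hand:
  segments:
    - {}
    - {}
    - {}
    - {}
    - {}
    - {}
    - {}
  finger_gap: 0.085

```text
time_s: 8.8
ee_pos: [0.4882, 0.2643, 0.0403]
eef_rot: [-3.142, 0.0, -0.165]
ft_force: [-0.5, 0.2, 0.6]
opening: 0.0849
gripper_force: 0.0
```

Call:
step_hand:
  segments:
    - {"dz":-0.0267}
    - {"dz":-0.0667}
    - {"dz":-0.12}
    - {"dz":-0.1733}
    - {"dz":-0.2267}
    - {"dz":-0.2667}
    - {"dz":-0.2933}
    - {"dz":-0.3067}
    - {"dz":-0.3067}
    - {"dz":-0.3067}

```text
time_s: 9.8
ee_pos: [0.4878, 0.2641, 0.2689]
eef_rot: [3.141, 0.001, -0.165]
ft_force: [0.7, 0.9, -0.6]
opening: 0.085
gripper_force: 0.0
```

```bash
python3 - <<'E'
from rig import eyes
from h import *
s=eyes.snapshot("scene");np.savez("s2.npz",**s);t=eyes.snapshot("top");np.savez("t2.npz",**t)
for i in(s,t):
    c=cloud(i);x,y,z=c[...,0],c[...,1],c[...,2]
    m=(i["z_map"]>0)&(abs(x-.488)<.03)&(abs(y-.264)<.03)&(z>.02)&(z<.13)
    P=c[m];print(m.sum(),np.round([P.min(0),P.max(0),P[P[:,2]>.075].mean(0)],3).tolist())
    # template plane: points in the jig frame
    a=-.165;X=(x-.518)*np.cos(a)+(y+.252)*np.sin(a);Y=-(x-.518)*np.sin(a)+(y+.252)*np.cos(a)
    m=(i["z_map"]>0)&(abs(Y)<.1)&(X>.05)&(X<.17)&(z>.05)&(z<.22)
    q=np.polyfit(z[m],X[m],1);print("template: X at z=.021,.18",np.polyval(q,[.021,.18]),q,"Y",Y[m].min(),Y[m].max(),"z",z[m].max(),m.sum())
a=np.hstack([cv2.resize(s["img"][60:320,150:400],(400,416)),cv2.resize(t["img"][120:270,120:270],(400,416))])
cv2.imwrite("pics/p2.png",a[:,:,::-1])
E
```

```text
537 [[0.471, 0.25, 0.02], [0.503, 0.28, 0.105], [0.486, 0.266, 0.087]]
template: X at z=.021,.18 [0.07794382 0.10579321] [0.17515338 0.0742656 ] Y -0.09572140641708139 0.09985300864322089 z 0.19251324115614762 1653
25 [[0.474, 0.242, 0.023], [0.505, 0.262, 0.06], [nan, nan, nan]]
template: X at z=.021,.18 [0.0811221  0.10797578] [0.1688911  0.07757538] Y -0.09501494927943062 0.09696639467018116 z 0.19933089340666543 1520<stdin>:7: RuntimeWarning: Mean of empty slice.
  ret = um.true_divide(
```

View pics/p2.png

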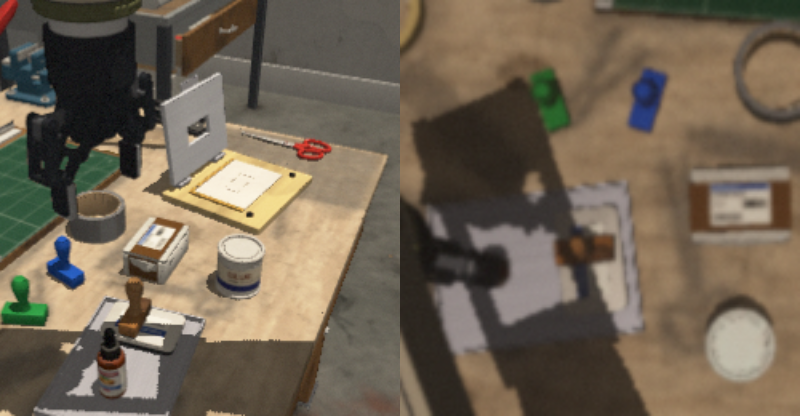

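The bottle stands upright on the bare tray floor (p2 110,365), and the template is still at about 1.74 rad. With the fingers closed I'll go behind the template to the jig frame point (0.155, 0, 0.15).

To row units: 0.39 m / 0.75 = 0.52, 0.165 m / 0.75 = 0.22.

Call:
step_hand:
  segments:
    - {"dx":0.02,"dy":0.04}
    - {"dx":0.0493,"dy":0.0933}
    - {"dx":0.0787,"dy":0.1467}
    - {"dx":0.1067,"dy":0.2}
    - {"dx":0.1347,"dy":0.2533}
    - {"dx":0.164,"dy":0.3067}
    - {"dx":0.192,"dy":0.36}
    - {"dx":0.22,"dy":0.4133}
    - {"dx":0.2493,"dy":0.4667}
    - {"dx":0.2773,"dy":0.52}
  finger_gap: 0

```text
time_s: 10.9
ee_pos: [0.629, -0.1563, 0.2684]
eef_rot: [-3.141, 0.002, -0.165]
ft_force: [0.5, 1.0, 0.5]
opening: -0.0002
gripper_force: 0.0
```

Call:
step_hand:
  segments:
    - {"dx":0.028,"dy":0.0533}
    - {"dx":0.0573,"dy":0.1067}
    - {"dx":0.0733,"dy":0.14}
    - {"dx":0.0813,"dy":0.152}
    - {"dx":0.0813,"dy":0.152}
    - {"dx":0.0813,"dy":0.152}

```text
time_s: 11.5
ee_pos: [0.6702, -0.2765, 0.2686]
eef_rot: [-3.141, 0.002, -0.165]
ft_force: [0.3, 0.4, 0.4]
opening: -0.0001
gripper_force: 0.0
```

```bash
python3 d.py .671 -.2775 .15 -.165
```

```text
[0.0012 0.001  0.1186] [-0.001  0.002 -0.   ]
```

To row units: 0.118 m / 0.75 = 0.1573, 0.112 m / 0.75 = 0.1493.

Call:
step_hand:
  segments:
    - {"dz":0.04}
    - {"dz":0.0867}
    - {"dz":0.1267}
    - {"dz":0.1493}
    - {"dz":0.1573}
    - {"dz":0.1573}

```text
time_s: 12.1
ee_pos: [0.6705, -0.2763, 0.1521]
eef_rot: [-3.141, 0.001, -0.165]
ft_force: [-0.5, -0.2, -0.3]
opening: -0.0001
gripper_force: 0.0
```

Call:
step_hand:
  segments:
    - {"dx":-0.0133}
    - {"dx":-0.0267}
    - {"dx":-0.036}
    - {"dx":-0.0453}
    - {"dx":-0.0547,"dz":-0.0027}
    - {"dx":-0.0627,"dz":-0.0053}
    - {"dx":-0.0707,"dz":-0.008}

```text
time_s: 12.8
ee_pos: [0.6181, -0.2684, 0.1588]
eef_rot: [3.141, -0.0, -0.165]
ft_force: [0.9, 0.1, -0.8]
opening: -0.0003
gripper_force: 1.0
```

```bash
python3 - <<'E'
from rig import eyes
import cv2
s=eyes.snapshot("scene");cv2.imwrite("pics/t3.png",cv2.resize(s["img"][40:220,180:400],None,fx=3.3,fy=3.3)[:,:,::-1])
E
```

```text
(no output)
```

View pics/t3.png

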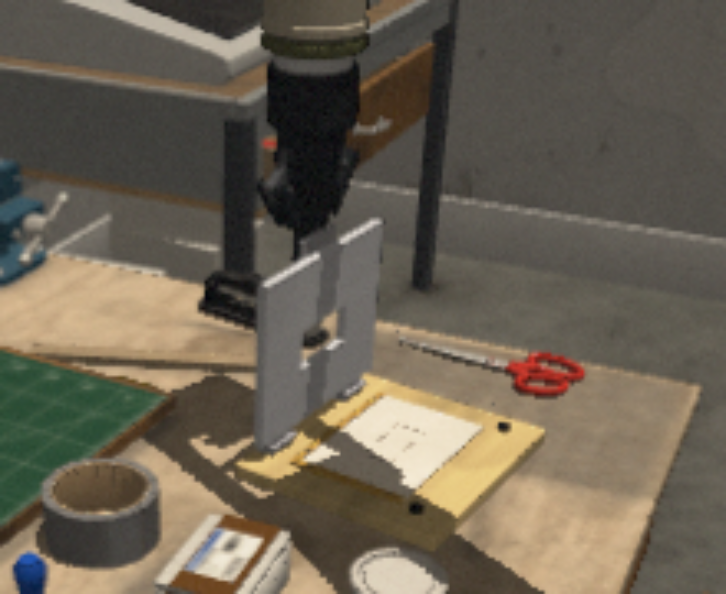

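The template is nearly upright and the finger sits behind its upper edge (t3 315,245). Next I'll follow the arc down.

To row units: -0.117 m / 0.75 = -0.156, 0.0025 m / 0.75 = 0.0033.

Call:
step_hand:
  segments:
    - {"dx":-0.012}
    - {"dx":-0.0307}
    - {"dx":-0.0493,"dz":0.0033}
    - {"dx":-0.0667,"dz":0.0067}
    - {"dx":-0.084,"dz":0.0133}
    - {"dx":-0.1,"dz":0.02}
    - {"dx":-0.116,"dz":0.0293}
    - {"dx":-0.1307,"dz":0.04}
    - {"dx":-0.144,"dz":0.052}
    - {"dx":-0.156,"dz":0.0653}

```text
time_s: 13.85
ee_pos: [0.502, -0.2488, 0.1089]
eef_rot: [-3.142, 0.0, -0.165]
ft_force: [0.7, -1.5, 1.5]
opening: -0.0001
gripper_force: 0.5
```

Call:
step_hand:
  segments:
    - {"dx":-0.0107,"dz":0.0147}
    - {"dx":-0.02,"dz":0.0293}
    - {"dx":-0.028,"dz":0.0453}
    - {"dx":-0.0333,"dz":0.0627}
    - {"dx":-0.0373,"dz":0.0773}
    - {"dx":-0.04,"dz":0.0893}
    - {"dx":-0.04,"dz":0.0947}
    - {"dx":-0.04,"dz":0.0973}
    - {"dx":-0.04,"dz":0.0973}

```text
time_s: 14.75
ee_pos: [0.4736, -0.2442, 0.0362]
eef_rot: [-3.142, 0.0, -0.165]
ft_force: [1.2, -0.1, 0.0]
opening: 0.0002
gripper_force: 0.0
```

To row units: 0.003 m / 0.75 = 0.004, 0.002 m / 0.75 = 0.0027.

Call:
step_hand:
  segments:
    - {"dz":0.0027}
    - {"dz":0.004}
    - {"dz":0.004}

```text
time_s: 15.05
ee_pos: [0.4736, -0.2442, 0.0334]
eef_rot: [3.141, -0.0, -0.165]
ft_force: [0.3, -0.3, -0.6]
opening: 0.0001
gripper_force: 0.1
```

Call:
step_hand:
  segments:
    - {"dz":0.0013}
    - {"dz":0.0027}
    - {"dz":0.0027}

```text
time_s: 15.35
ee_pos: [0.4733, -0.2441, 0.0312]
eef_rot: [-3.142, 0.0, -0.165]
ft_force: [-0.2, 0.8, -0.0]
opening: 0.0002
gripper_force: 0.0
```

Call:
step_hand:
  segments:
    - {"dz":0.0013}
    - {"dz":0.0027}
    - {"dz":0.0027}

```text
time_s: 15.65
ee_pos: [0.4735, -0.2442, 0.03]
eef_rot: [3.142, 0.0, -0.165]
ft_force: [-4.2, 2.3, 8.6]
opening: 0.0001
gripper_force: 4.2
```

To row units: 0.001 m / 0.75 = 0.0013.

Call:
step_hand:
  segments:
    - {"dz":0.0013}
    - {"dz":0.0013}

```text
time_s: 15.85
ee_pos: [0.4735, -0.2442, 0.0299]
eef_rot: [3.142, 0.0, -0.165]
ft_force: [-8.8, 4.6, 18.3]
opening: -0.0001
gripper_force: 8.9
```

Call:
step_hand:
  segments:
    - {"dz":-0.0133}
    - {"dz":-0.04}
    - {"dz":-0.0933}
    - {"dz":-0.1467}
    - {"dz":-0.2}
    - {"dz":-0.2533}
    - {"dz":-0.2933}
    - {"dz":-0.3067}

```text
time_s: 16.65
ee_pos: [0.4749, -0.2451, 0.263]
eef_rot: [3.139, -0.006, -0.165]
ft_force: [0.0, 0.0, 0.5]
opening: -0.0003
gripper_force: 0.0
```

Call:
step_hand:
  segments:
    - {"dy":-0.0533}
    - {"dy":-0.1067}
    - {"dy":-0.16}
    - {"dy":-0.2133}
    - {"dy":-0.2667}
    - {"dy":-0.32}
    - {"dy":-0.36}
    - {"dy":-0.3733}
  finger_gap: 0.085

```text
time_s: 17.45
ee_pos: [0.519, 0.0348, 0.2569]
eef_rot: [-3.141, 0.002, -0.162]
ft_force: [-0.2, -0.1, 0.1]
opening: 0.0851
gripper_force: 0.0
```

```bash
python3 - <<'E'
from rig import eyes
from h import *
s=eyes.snapshot("scene");np.savez("s4.npz",**s);t=eyes.snapshot("top");np.savez("t4.npz",**t)
for i in(s,t):
    c=cloud(i);x,y,z=c[...,0],c[...,1],c[...,2]
    a=-.165;X=(x-.518)*np.cos(a)+(y+.252)*np.sin(a);Y=-(x-.518)*np.sin(a)+(y+.252)*np.cos(a)
    m=(i["z_map"]>0)&(abs(Y)<.08)&(X>-.06)&(X<.06)&(z>.024)&(z<.08)
    print("plate: z at X=-.06,.06",np.polyval(np.polyfit(X[m],z[m],1),[-.06,.06]),m.sum())
a=np.hstack([cv2.resize(s["img"][110:220,240:360],(480,440),interpolation=cv2.INTER_CUBIC),cv2.resize(t["img"][160:270,290:370],(320,440),interpolation=cv2.INTER_CUBIC)])
cv2.imwrite("pics/w4.png",a[:,:,::-1])
E
```

```text
plate: z at X=-.06,.06 [0.02893531 0.02888573] 962
plate: z at X=-.06,.06 [0.0311797  0.03139084] 2223
```

View pics/w4.png

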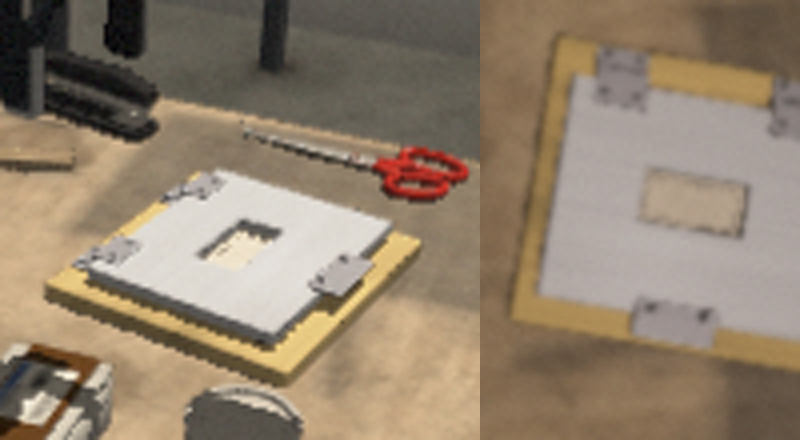

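The plate lies flat (z 0.029–0.031 front and back) with its window clear. Next I'll measure the stamp on the first, unobstructed pictures and the window and jig on the new ones.

```bash
python3 - <<'E'
from h import *
L=lambda f:dict(np.load(f));T0,S0,T4,S4,S2=map(L,("top0.npz","scene0.npz","t4.npz","s4.npz","s2.npz"))
v,u=np.mgrid[:384,:512];box=lambda a,b,c,d:(u>a)&(u<b)&(v>c)&(v<d)
def rect(s,m,z,n):
    cs,_=cv2.findContours(m.astype(np.uint8),cv2.RETR_EXTERNAL,cv2.CHAIN_APPROX_NONE)
    c=max(cs,key=cv2.contourArea);M=np.zeros(m.shape,np.uint8);cv2.drawContours(M,[c],0,1,-1)
    W=plane(s,c.reshape(-1,2),z)[:,:2]*1000;r=cv2.minAreaRect(W.astype(np.float32))
    I=np.argwhere(M)[:,::-1];C=plane(s,I,z)[:,:2]*1000;q=C-C.mean(0);w,V=np.linalg.eigh(q.T@q/len(q));ax=V[:,1]
    print(n,np.round(r[0],1),np.round(r[1],1),round(r[2],1),"| centroid",np.round(C.mean(0),1),"axis deg",round(np.degrees(np.arctan2(ax[1],ax[0]))%180,1),"sides",np.round(np.sqrt(12*w),1))
hs=lambda s:cv2.cvtColor(s["img"],cv2.COLOR_RGB2HSV)
h=hs(T0);rect(T0,box(170,206,198,222)&(h[...,0]<20)&(h[...,1]>100),.043,"stamp T0")
for n,s in(("T0",T0),("S0",S0),("S2",S2)):
    c=cloud(s);x,y,z=c[...,0],c[...,1],c[...,2];g=hs(s)
    br=(s["z_map"]>0)&(abs(x-.508)<.04)&(abs(y-.166)<.045)&(g[...,1]>90)
    for z0,z1 in((.037,.048),(.055,.075),(.075,.1)):
        P=c[br&(z>z0)&(z<z1)];
        if len(P)>8:r=cv2.minAreaRect((P[:,:2]*1000).astype(np.float32));print(n,z0,len(P),np.round(r[0],1),np.round(r[1],1),round(r[2],1))
for n,s,b in(("T4",T4,box(290,400,165,262)),("S4",S4,box(240,360,130,215))):
    c=cloud(s);z=c[...,2]
    rect(s,b&(z>.008)&(z<.04)&(abs(c[...,0]-.518)<.13)&(abs(c[...,1]+.252)<.14),.015,n+" jig")
    a=-.165;x,y=c[...,0],c[...,1];X=(x-.518)*np.cos(a)+(y+.252)*np.sin(a);Y=-(x-.518)*np.sin(a)+(y+.252)*np.cos(a)
    rect(s,b&(abs(X)<.026)&(abs(Y)<.045)&(hs(s)[...,1]>40),.030,n+" window@.030")
    rect(s,b&(abs(X)<.026)&(abs(Y)<.045)&(hs(s)[...,1]>40),.018,n+" window@.018")
E
```

```text
stamp T0 [512.8 163.4] [24.6 57.6] 9.3 | centroid [512.  164.3] axis deg 97.3 sides [23.4 58.1]
T0 0.037 120 [511.4 163.9] [24.1 58.6] 6.0
T0 0.075 64 [510.2 164. ] [19.8 22.1] 13.4
S0 0.037 200 [508.4 166.9] [25.3 59.5] 6.3
S0 0.055 46 [507.3 171.2] [17.1  9.1] 5.6
S0 0.075 120 [507.3 168.2] [21.2 19.8] 65.2
S2 0.037 193 [508.5 166.4] [24.4 60.6] 5.8
S2 0.055 45 [506.4 172.1] [18.5  8.7] 29.4
S2 0.075 118 [507.  167.9] [21.9 20.1] 60.9
T4 jig [ 518.4 -252.8] [220.7 202.5] 81.1 | centroid [ 518.5 -251.5] axis deg 79.0 sides [201.  218.8]
T4 window@.030 [ 518.8 -252.4] [69.6 35. ] 80.5 | centroid [ 518.8 -252.4] axis deg 81.4 sides [34.7 69.9]
T4 window@.018 [ 519.5 -254.8] [70.2 35.4] 80.5 | centroid [ 519.6 -254.7] axis deg 81.4 sides [35.  70.5]
S4 jig [ 513.5 -249.3] [240.9 201. ] 81.0 | centroid [ 511.  -240.3] axis deg 84.0 sides [198.9 234.3]
S4 window@.030 [ 515.3 -242.6] [53.4 25.8] 80.7 | centroid [ 516.3 -248.7] axis deg 70.9 sides [27.7 55.6]
S4 window@.018 [ 521.8 -262.5] [54.6 26.4] 80.7 | centroid [ 522.8 -268.7] axis deg 70.9 sides [28.3 56.8]
```

Both cameras give a 25x60 mm stamp base at yaw of about 6.2°, with centres 3 mm apart. Their mean, (0.5095, 0.1655), is the grasp point.

Call:
step_hand:
  segments:
    - {}

```text
time_s: 17.65
ee_pos: [0.5191, 0.0312, 0.2576]
eef_rot: [3.141, 0.001, -0.165]
ft_force: [1.0, -0.5, 0.1]
opening: 0.0852
gripper_force: 0.0
```

```bash
python3 d.py .5095 .1655 .053 .11
```

```text
[-0.0314 -0.131   0.2046] [ 0.001  0.001 -0.275]
```

To row units: -0.131 m / 0.75 = -0.1747, -0.125 m / 0.75 = -0.1667, -0.275 rad / 3.1416 = -0.0875.

Call:
step_hand:
  segments:
    - {"dx":-0.0107,"dy":-0.04,"wz":-0.0223}
    - {"dx":-0.0213,"dy":-0.0867,"wz":-0.0446}
    - {"dx":-0.032,"dy":-0.1333,"wz":-0.0668}
    - {"dx":-0.04,"dy":-0.1667,"dz":0.0133,"wz":-0.0828}
    - {"dx":-0.0419,"dy":-0.1747,"dz":0.0533,"wz":-0.0875}
    - {"dx":-0.0419,"dy":-0.1747,"dz":0.0933,"wz":-0.0875}
    - {"dx":-0.0419,"dy":-0.1747,"dz":0.12,"wz":-0.0875}
    - {"dx":-0.0419,"dy":-0.1747,"dz":0.1333,"wz":-0.0875}
    - {"dx":-0.0419,"dy":-0.1747,"dz":0.1333,"wz":-0.0875}

```text
time_s: 18.55
ee_pos: [0.5092, 0.165, 0.1567]
eef_rot: [3.141, 0.003, 0.108]
ft_force: [0.6, -0.4, 0.1]
opening: 0.0851
gripper_force: 0.0
```

```bash
python3 d.py .5095 .1655 .053 .11
```

```text
[ 0.0006 -0.0006  0.1037] [ 0.001  0.003 -0.002]
```

Careful with the scale: shifts go in shares of 75 cm and turns go in shares of pi rad. That gives: 0.104 m / 0.75 = 0.1387, 0.101 m / 0.75 = 0.1347.

Call:
step_hand:
  segments:
    - {"dz":0.0267}
    - {"dz":0.06}
    - {"dz":0.0933}
    - {"dz":0.1133}
    - {"dz":0.1267}
    - {"dz":0.1347}
    - {"dz":0.1387}
    - {"dz":0.1387}

```text
time_s: 19.35
ee_pos: [0.5105, 0.1665, 0.0548]
eef_rot: [-3.142, -0.001, 0.11]
ft_force: [-0.5, 0.5, -0.1]
opening: 0.0852
gripper_force: 0.0
```

Call:
step_hand:
  segments:
    - {}
    - {}
    - {}
    - {}
    - {}
    - {}
    - {}
    - {}
    - {}
  finger_gap: 0.01
  force: 40

```text
time_s: 20.25
ee_pos: [0.5103, 0.1664, 0.0545]
eef_rot: [3.142, -0.0, 0.11]
ft_force: [0.8, -1.3, 3.9]
opening: 0.0217
gripper_force: 39.1
```

Call:
step_hand:
  segments:
    - {"dz":-0.0067}
    - {"dz":-0.02}
    - {"dz":-0.0467}
    - {"dz":-0.0867}
    - {"dz":-0.1267}
    - {"dz":-0.1533}
    - {"dz":-0.1667}
    - {"dz":-0.1733}
    - {"dz":-0.1733}

```text
time_s: 21.15
ee_pos: [0.51, 0.1664, 0.1844]
eef_rot: [-3.142, -0.0, 0.11]
ft_force: [0.6, 0.4, 0.1]
opening: 0.0219
gripper_force: 39.1
```

```bash
python3 - <<'E'
from rig import eyes
from h import *
s=eyes.snapshot("scene");np.savez("s5.npz",**s)
cv2.imwrite("pics/g5.png",cv2.resize(s["img"][100:300,150:350],None,fx=3,fy=3,interpolation=cv2.INTER_CUBIC)[:,:,::-1])
E
python3 d.py .5185 -.2525 .2 -.16
```

```text
[-0.037   0.4173 -0.0165] [0.    0.001 0.27 ]
```

View pics/g5.png

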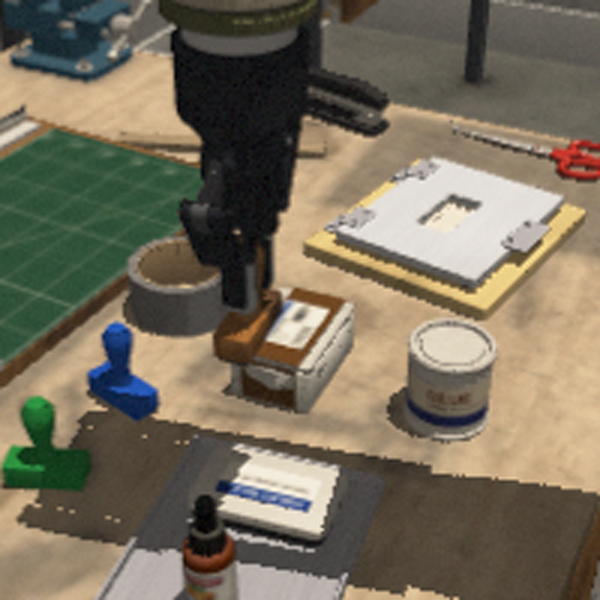

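The stamp is held upright, its base at g5 (250,335), with the bottle and bystanders in place. I'll carry it level at 0.15 m, above everything, to over the jig.

To row units: 0.315 m / 0.75 = 0.42, 0.28 m / 0.75 = 0.3733, 0.205 rad / 3.1416 = 0.0653.

Call:
step_hand:
  segments:
    - {"dx":-0.0013,"dy":0.0133,"wz":0.0016}
    - {"dx":-0.004,"dy":0.0467,"wz":0.0064}
    - {"dx":-0.008,"dy":0.0933,"wz":0.0143}
    - {"dx":-0.012,"dy":0.14,"wz":0.0223}
    - {"dx":-0.016,"dy":0.1867,"wz":0.0286}
    - {"dx":-0.02,"dy":0.2333,"wz":0.0366}
    - {"dx":-0.024,"dy":0.28,"wz":0.043}
    - {"dx":-0.0293,"dy":0.3267,"wz":0.0509}
    - {"dx":-0.0333,"dy":0.3733,"wz":0.0573}
    - {"dx":-0.0373,"dy":0.42,"wz":0.0653}

```text
time_s: 22.2
ee_pos: [0.5155, -0.1516, 0.183]
eef_rot: [-3.141, 0.002, -0.097]
ft_force: [0.8, 0.3, -1.0]
opening: 0.022
gripper_force: 39.2
```

Call:
step_hand:
  segments:
    - {"dx":0.004,"dy":0.04,"wz":0.0064}
    - {"dx":0.008,"dy":0.08,"wz":0.0127}
    - {"dx":0.0133,"dy":0.1067,"wz":0.0159}
    - {"dx":0.0147,"dy":0.12,"wz":0.0191}
    - {"dx":0.016,"dy":0.1267,"wz":0.0207}
    - {"dx":0.016,"dy":0.1267,"wz":0.0207}

```text
time_s: 22.8
ee_pos: [0.5192, -0.2454, 0.1837]
eef_rot: [-3.141, 0.001, -0.161]
ft_force: [0.5, 1.1, -0.2]
opening: 0.0223
gripper_force: 39.2
```

Call:
step_hand:
  segments:
    - {}
    - {}
    - {}

```text
time_s: 23.1
ee_pos: [0.5198, -0.2447, 0.1844]
eef_rot: [-3.142, -0.0, -0.159]
ft_force: [-0.3, -0.6, -1.1]
opening: 0.0221
gripper_force: 39.2
```

```bash
python3 d.py .5185 -.2525 .09 -.16
```

```text
[-0.      0.0079  0.0944] [-0.    -0.     0.001]
```

To row units: 0.09 m / 0.75 = 0.12, 0.088 m / 0.75 = 0.1173.

Call:
step_hand:
  segments:
    - {"dy":0.0027,"dz":0.0267}
    - {"dy":0.0067,"dz":0.06}
    - {"dy":0.0107,"dz":0.0867}
    - {"dy":0.0107,"dz":0.1067}
    - {"dy":0.0107,"dz":0.1173}
    - {"dy":0.0107,"dz":0.12}
    - {"dy":0.0107,"dz":0.12}
    - {"dy":0.0107,"dz":0.12}

```text
time_s: 23.9
ee_pos: [0.5191, -0.2537, 0.0955]
eef_rot: [3.141, -0.002, -0.16]
ft_force: [-0.4, 0.7, 0.1]
opening: 0.0219
gripper_force: 39.2
```

```bash
cat > m.py <<'E'
import sys
from rig import eyes,monitor
from h import *
hs=lambda s:cv2.cvtColor(s["img"],cv2.COLOR_RGB2HSV)
o=monitor.get_obs();p=np.array(o["ee_pos"])
print("tcp",np.round(p,4),np.round(o["eef_rot"],3))
zb=p[2]-.0335
ims={}
def R(P,n):
    r=cv2.minAreaRect((P[:,:2]*1000).astype(np.float32));print(n,len(P),np.round(r[0],1),np.round(r[1],1),round(r[2],1),"z",np.round(np.percentile(P[:,2],[1,50,99]),3))
for n in("scene","top"):
    s=eyes.snapshot(n);ims[n]=s;c=cloud(s);h=hs(s);x,y,z=c[...,0],c[...,1],c[...,2];ok=s["z_map"]>0
    near=ok&(abs(x-p[0])<.05)&(abs(y-p[1])<.06)&(h[...,0]<20)&(h[...,1]>100)
    for l,a,b in(("base all",-.003,.027),("base top",.017,.027)):
        m=near&(z>zb+a)&(z<zb+b)
        if m.sum()>20:R(c[m],n+" "+l)
    R(c[ok&(abs(x-.518)<.135)&(abs(y+.252)<.145)&(z>.010)&(z<.02)],n+" jig board top")
s,t=ims["scene"],ims["top"];np.savez("sm.npz",**s);np.savez("tm.npz",**t)
a=np.hstack([cv2.resize(s["img"][110:210,250:350],(400,400),interpolation=cv2.INTER_CUBIC),cv2.resize(t["img"][155:265,295:405],(400,400),interpolation=cv2.INTER_CUBIC)])
cv2.imwrite(f"pics/{sys.argv[1]}.png",a[:,:,::-1])
E
python3 m.py m1
```

```text
tcp [ 0.5191 -0.2537  0.0955] [ 3.141e+00 -2.000e-03 -1.600e-01]
scene base all 127 [ 517.3 -250.9] [59.8 24.6] 81.6 z [0.065 0.08  0.087]
scene base top 72 [ 516.2 -252. ] [58.1 22.7] 78.2 z [0.079 0.082 0.087]
scene jig board top 871 [ 516.1 -249. ] [221.5 199.8] 81.2 z [0.01  0.014 0.019]
top jig board top 1093 [ 520.8 -243.2] [239.3 201.1] 80.4 z [0.011 0.016 0.02 ]
```

View pics/m1.png

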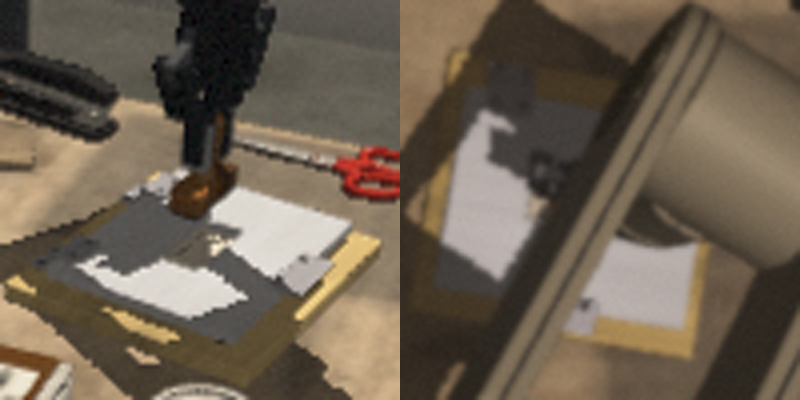

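The stamp (m1 205,190 in the scene view) hovers above the window. Within that one view the stamp is at (517.3, -250.9) and the jig centre at (516.1, -249.0), so it needs a shift of about (-1.2, +1.9) mm. I'll apply that and lower it to just above the plate.

To row units: 0.0265 m / 0.75 = 0.0353, 0.024 m / 0.75 = 0.032.

Call:
step_hand:
  segments:
    - {"dx":-0.0007,"dy":-0.0007,"dz":0.0067}
    - {"dx":-0.0013,"dy":-0.0013,"dz":0.016}
    - {"dx":-0.002,"dy":-0.0023,"dz":0.0253}
    - {"dx":-0.002,"dy":-0.0023,"dz":0.032}
    - {"dx":-0.002,"dy":-0.0023,"dz":0.0353}
    - {"dx":-0.002,"dy":-0.0023,"dz":0.0353}
    - {"dx":-0.002,"dy":-0.0023,"dz":0.0353}

```text
time_s: 24.7
ee_pos: [0.5172, -0.2515, 0.0679]
eef_rot: [3.142, -0.0, -0.16]
ft_force: [-0.0, -0.3, -0.9]
opening: 0.0221
gripper_force: 39.2
```

```bash
python3 m.py m2; python3 d.py .5177 -.2518 .057 -.16
```

```text
tcp [ 0.5172 -0.2515  0.0679] [ 3.142 -0.    -0.16 ]
scene base all 129 [ 515.6 -247.5] [57.8 27.2] 79.0 z [0.038 0.053 0.06 ]
scene base top 74 [ 515.5 -247.8] [57.6 25.5] 83.4 z [0.052 0.055 0.06 ]
scene jig board top 826 [ 516.2 -248.4] [220.  200.2] 81.1 z [0.01  0.014 0.019]
top jig board top 1063 [ 506.  -250.7] [220.8 227.3] 80.6 z [0.01  0.016 0.02 ]
[0.0003 0.0001 0.0111] [ 0.    -0.001 -0.   ]
```

The offset from the jig centre is now about 1 mm. I'll lower the stamp into the window slowly.

To row units: 0.006 m / 0.75 = 0.008, 0.004 m / 0.75 = 0.0053.

Call:
step_hand:
  segments:
    - {"dx":0.0004,"dy":0.0004,"dz":0.0027}
    - {"dx":0.0004,"dy":0.0004,"dz":0.0053}
    - {"dx":0.0004,"dy":0.0004,"dz":0.008}
    - {"dx":0.0004,"dy":0.0004,"dz":0.008}

```text
time_s: 25.2
ee_pos: [0.5171, -0.2516, 0.0613]
eef_rot: [-3.141, 0.001, -0.16]
ft_force: [0.0, 0.0, -0.6]
opening: 0.022
gripper_force: 39.2
```

Call:
step_hand:
  segments:
    - {"dz":0.0027}
    - {"dz":0.0053}
    - {"dz":0.006}
    - {"dz":0.006}
    - {"dz":0.006}
    - {"dz":0.006}

```text
time_s: 25.8
ee_pos: [0.5175, -0.2518, 0.0574]
eef_rot: [3.142, -0.0, -0.16]
ft_force: [0.1, 0.1, -1.2]
opening: 0.0221
gripper_force: 39.2
```

```bash
python3 m.py m3
```

```text
tcp [ 0.5175 -0.2518  0.0574] [ 3.142 -0.    -0.16 ]
scene base all 130 [ 515.  -250.4] [60.6 24.5] 80.4 z [0.028 0.042 0.049]
scene base top 76 [ 513.5 -250.5] [59.4 24.3] 77.2 z [0.041 0.044 0.049]
scene jig board top 780 [ 517.3 -248.6] [222.6 201.4] 81.7 z [0.01  0.014 0.018]
top jig board top 1040 [ 524.5 -253.1] [218.7 212.3] 80.6 z [0.011 0.016 0.02 ]
```

```bash
python3 - <<'E'
from h import *
s=dict(np.load("sm.npz"));a=cv2.resize(s["img"][130:190,270:350],None,fx=8,fy=8,interpolation=cv2.INTER_CUBIC);cv2.imwrite("pics/f.png",a[:,:,::-1])
c=cloud(s);P=c[(abs(c[...,0]-.487)<.03)&(abs(c[...,1]-.264)<.03)&(c[...,2]>.02)];print("bottle",np.round([P.min(0),P.max(0)],3).tolist())
E
```

```text
bottle [[0.471, 0.248, 0.02], [0.502, 0.28, 0.104]]
```

View pics/f.png

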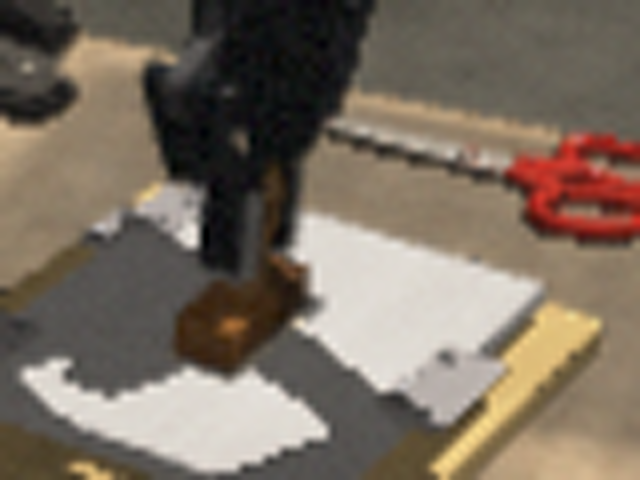

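The stamp is in the window with no contact force, about 1 mm off centre, square within about 1° and roughly 6 mm above the card. The bottle still stands upright. After a short settle I'll hand it in.

Call:
step_hand:
  segments:
    - {}
    - {}
    - {}
    - {}

```text
time_s: 26.3
ee_pos: [0.5174, -0.2518, 0.0573]
eef_rot: [3.142, 0.0, -0.16]
ft_force: [0.5, 0.4, 0.5]
opening: 0.0216
gripper_force: 39.2
```

```bash
python3 -c "
from rig import bot
print(bot.close_job())"
```

```text
the job is handed in; nothing more can be done
None
```

I handed in the job at 26.3 s, but the hand-in returned no verdict: by my last measurements the bottle is upright in the tray, the template is down, and the held stamp is in the window about 6 mm above the card, roughly 1 mm off centre.

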